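# Lock the lid of the spice mill and start it

## Task

Close the spice mill on the prep table: turn its lid while pressing it down until the two lugs drop through the notches of the collar, keep it pressed down and turn it clockwise (seen from above) as far as it goes, so that it stays locked when let go. Only then push the start lever beside the cup all the way over, from leaning towards the front of the mill to leaning towards its back. Leave the lid locked, and do not shift or knock over the jar, bottle, bowl and spoon around the mill.

Things in the scene. Friction and masses are not known exactly. Their poses are not given: they have to be found in the camera images.
- mill: Spice mill, fixed: white housing 170 x 250 x 85 mm high (own x -85 to 85, y -162 to 88 mm) with a round steel cup on top, outer radius 67, bore radius 52 mm, ending in a notched collar. Origin: on the cup's axis at table height. z up; -x is its front, about facing the robot (yaw varies). The lever stands on its -y side.
- mouth (a point): Centre of the collar's top, on the cup's axis, 150 mm above the table; axes as the mill's. A spring plate in the cup pushes the lid up, about 450 N/m from its start height on (5.5 N when locked); the lid's weight alone sinks it only about 5 mm at the notches. Let go after locking, the lid rises about 2 mm until its lugs bear on the collar from below.
- notch (a point): Middle of the collar's front notch: collar-top height, 59 mm from the cup's axis towards the mill's -x. A second notch lies opposite (+x). Each is about 28 mm wide; the collar is 6 mm thick. Under it an 8.5 mm high slot runs clockwise (from above) from each notch; its end stops the lid about 0.79 rad (45 deg) past the notch. Counter-clockwise is blocked.
- lid: Loose grey plastic lid, 0.2-0.3 kg, at first lying on the collar, lugs 0.45 rad or more off the notches. Disc of radius 50 mm, from 12 mm below to 10 mm above the origin; lugs on its +x and -x sides, out to radius 62 mm, 16 mm wide, 6 mm high. Origin: on its axis, level with the lugs' undersides: 150 mm high at first, 135 to 139 mm once locked. z up. A half turn looks the same.
- lid_bar (a point): Middle of the top edge of the lid's turning bar, 39 mm above the lid's origin. The bar lies along the lid's x (in line with the lugs), 76 mm long, 13 mm thick, 29 mm high above the disc; beside it the disc's top is flat. Axes as the lid's.
- lever_tip (a point): Centre of the lever's round black knob (radius 13 mm) on a 10 mm thick steel rod, 70 mm from its pivot. The pivot is at mill x 0, y -120 mm, 107 mm above the table, in a grey block 70 x 50 x 25 mm high on the housing.
- lever (a joint): Lever angle about the mill's y axis, rad: 0 = leaning 0.5 rad to the mill's front (-x), 1.0 = leaning 0.5 rad to its back (+x), where it must go; starts at 0 to 0.25; stays where it is left, moves at about 1 N at the knob.
- jar: Bystander: amber glass jar with steel cap, radius 28 mm, 95 mm high, origin under its centre; stands left of the mill (its +y side).
- squeeze: Bystander: white squeeze bottle, radius 29 mm, 170 mm high, origin under its centre; stands left of the mill, farther back.
- bowl: Bystander: small steel bowl, rim radius 50 mm, 40 mm high, origin under its centre; stands behind the mill.
- spoon: Bystander: steel spoon lying in front of the mill, across it.

How it is judged (in metres and radians):
On the way, in this order (a step that is already met when the one before it is completed fails the run):
1. the lid's lugs have dropped through the notches (lid at least 9.5 mm below its start height) (z of lid in the frame of mill below 0.1405 m and horizontal distance between lid and mill below 0.005 m), for 0.05 s.
2. the lid is turned at least 0.62 rad past the notches, lugs under the collar, while the lever is still off (all of step 1 and angle between the x axis of lid and the x axis of mill, either way round above 0.62 rad and angle between lid's own z axis and vertical below 0.05 rad and value of joint lever below 0.4 rad), for 0.2 s.
3. the lever is pushed over to the back, with the lid locked (all of step 1 and angle between the x axis of lid and the x axis of mill, either way round above 0.62 rad and angle between lid's own z axis and vertical below 0.05 rad and value of joint lever above 0.85 rad), for 0.1 s.
At the end, for the whole second after the job is handed in: The lid is flat (within 0.05 rad) and centred (5 mm) on the cup, at least 9.5 mm below its start height and turned at least 0.62 rad (of about 0.79) past the notches, at rest; the lever is at 0.85 rad or more of 1.0 (all of step 3 and linear speed of lid below 0.02 m/s); the robot touches nothing.
It fails at once if the lever is pushed over (past 0.6 rad) while the lid is not locked (value of joint lever above 0.6 rad and not (z of lid in the frame of mill below 0.1405 m and horizontal distance between lid and mill below 0.005 m and angle between the x axis of lid and the x axis of mill, either way round above 0.62 rad and angle between lid's own z axis and vertical below 0.05 rad)).
It fails at once if the jar is shifted by more than 30 mm or tipped over (distance of jar from where it was at the start of the episode above 0.03 m or angle between jar's own z axis and vertical above 0.5 rad).
It fails at once if the squeeze is shifted by more than 30 mm or tipped over (distance of squeeze from where it was at the start of the episode above 0.03 m or angle between squeeze's own z axis and vertical above 0.5 rad).
It fails at once if the bowl is shifted by more than 30 mm or tipped over (distance of bowl from where it was at the start of the episode above 0.03 m or angle between bowl's own z axis and vertical above 0.5 rad).
It fails at once if the spoon is shifted by more than 30 mm (distance of spoon from where it was at the start of the episode above 0.03 m).
It also fails if it takes over 54 s, if anything falls off the work surface, if the arm or the gripper's body presses on something with over 40 N, if the wrist force passes 120 N, or if a joint passes its speed limit or range.

## Robot

A 6-joint arm with a two-finger parallel gripper is mounted at the origin on the work surface. World frame = base frame: x ahead of the robot, y to its left, z up, the work surface at z = 0. Lengths are in m, angles in degrees, forces in N, time in s.
With the tool pointing down it reaches from about 0.375 to 0.975 m from the base axis. Payload 3.8 kg.
Tool frame: the origin (TCP) lies between the finger pads; the fingertips stand 11 mm ahead of it and the grasp point (between the pads) lies 8 mm behind it; z points along the fingers, y is the line along which they close (so a half turn about z gives the same grasp; the last joint's range is limited). The gripper opens to 88 mm and grips with 3 to 60 N. Pads are 18 mm wide; open, the fingers measure 123 mm over their backs; the gripper's body (75 mm by 187 mm) begins 45 mm behind the grasp point.
Start: joints at [-2.114, 15.12, 91.902, -0, 72.978, -2.114], TCP at [0.675, -0, 0.25] pointing down, gripper open.
Joint ranges: [-150.88, 150.88], [-54.13, 125.18], [17.81, 147.31], [-75.09, 255.09], [0, 152.58], [-146.25, 146.25]. Speed limits (degrees/s): [147.25, 147.25, 180, 180, 180, 180].

## Interface

Orientations are given as a 3x3 rotation matrix whose columns are the frame's x, y, z axes.
In Python, from cell import env gives the robot as it stands. The module is installed in compiled form; this text tells all that it offers.
- The arm moves only by the tool arm_command, never from a script. Its argument "commands" is one flat list of numbers, 5 for each row, row after row: the shift along the tool's x, y, z in cm, then the turn about the tool's z in rad, then the opening, from -1 (shut) to 1 (fully open). A call has 1 to 5 rows; each row is the pose to reach, as a shift and turn from the pose commanded when the call began, along the tool's axes at that moment; what a row does not reach only later rows make up. A row lasts 1/12 s, in which the tool goes at most 41.7 mm and 7.16 degrees, less where a joint would pass 70% of its speed; a pose out of reach is approached as far as the arm can. A call with a gripper value outside its range is refused whole. The fingers move at their own pace and stop on an object; "newtons" is the grip in N (left out, the last holds). Time passes only in rows, so rows that repeat a pose let the fingers close. It gives the time, the measured TCP pose, the force, the opening and the grip force at its end, in the units of the state.
- env.get_state(): the state, without advancing time (a new reading comes with each control period).
- env.read_camera(name): name is "scene" or "side" or "wrist"; returns (picture, depth): 384x512x3 uint8, blue, green, red; 384x512 float32, m along the optical axis (not along the pixel's ray), 0 where there is no reading.
- env.calibration(name): a dict with "fx", "fy", "cx", "cy" (pixels), "R" (3x3) and "t" (3): a world point X has camera coordinates R X + t; the wrist camera has in their place "T_tool_cam" (4x4, takes a point from camera to tool coordinates, whose origin is the TCP and whose axes are the flange's). Camera axes: x right, y down, z forward; pixel columns grow to the right and rows downward; lengths in m; the calibration is good to about 2 mm. A picture is of the moment at which its call begins: read the wrist's pose just before it. calibration takes no time and is no camera call.
- env.job_done(): hands the job in; it is judged then, once.
Trained networks look in the newest picture that a camera, given by its name, has taken for a name from the list of things; names that differ only in an ending like _2 or _b are one class to them, and where a whole thing is asked for, a point or a joint stands for the part that bears it (a point fixed in the world has none). Each returns a list of dicts, best first, with "conf" (0 to 1); they miss things now and then, are a little off and sometimes report something else, mostly with a low value. They report only what shows in the picture. A call takes as long as a camera call.
- env.search_frame(camera, target): "position" ([x, y, z] in m, in the coordinates of the camera as it stood for that picture, good to about 4 mm: the middle of the surface that is visible of it).
- env.mark_of(camera, target): "position" ([x, y, z] in m, in the coordinates of the camera as it stood for that picture, good to about 4 mm: a listed point, or the origin of a listed thing).
The state is a dict: "time": time; "joint_positions": joint angles; "qd": joint speeds; "joint_torque": joint torques, N m; "position": TCP position; "eef_rot": TCP orientation; "force": force on the tool from outside, world axes, zero at the start; "moment": the same for the moment, N m; "finger_gap": opening from 0.0 (shut) to 1.0 (fully open); "gripper_force": force on a finger pad.
Only numpy, scipy, OpenCV 4.12 (cv2) and the standard library are available. Lean on these libraries where they do the work, as an engineer would, in place of code of your own. Each camera call takes 0.05 s, during which the arm holds its last target. There are 200 camera calls.

## Working session

There is one attempt and no reset: what is moved stays moved. The work goes in short steps, Python scripts to look and compute and a tool call to move; the robot and the scene stay as the last step left them, time stands still between calls to the robot, and variables do not carry over. Pictures are saved under pics/ and viewed, at most 10 in all, crops included, and the job is handed in when it is done.

Besides the shell and the picture viewer there is one more tool, called as name(argument=value, ...), one argument or row to a line, values as JSON. arm_command: Moves the arm, as the interface text tells. Its arguments: {"type":"object","properties":{"commands":{"type":"array","items":{"type":"number"}},"newtons":{"type":"number"}},"required":["commands"]}

```bash
mkdir -p pics; cat > h.py <<'E'
import numpy as np, cv2
from cell import env
def cam2w(name,p,st=None):
    c=env.calibration(name); p=np.array(p)
    if name=="wrist":
        st=st or env.get_state(); T=np.array(c["T_tool_cam"]); 
        return np.array(st["eef_rot"])@(T[:3,:3]@p+T[:3,3])+np.array(st["position"])
    return np.array(c["R"]).T@(p-np.array(c["t"]))
def shot(name,fn=None):
    st=env.get_state(); im,d=env.read_camera(name)
    if fn: cv2.imwrite("pics/"+fn,im)
    return st,im,d
def find(name,targets,st,f="mark_of"):
    for t in targets:
        r=getattr(env,f)(name,t)[:2]
        for q in r: print(name,t,round(q["conf"],2),np.round(cam2w(name,q["position"],st),4))
E
python3 - <<'E'
from h import *
st,im,d=shot("scene")
find("scene",["mill","mouth","notch","lid","lid_bar","lever_tip","jar","squeeze","bowl","spoon"],st)
st,im2,d2=shot("side")
find("side",["mouth","notch","lid_bar","lever_tip"],st)
st,im3,d3=shot("wrist")
find("wrist",["mouth","notch","lid_bar","lever_tip"],st)
cv2.imwrite("pics/a.png",np.vstack([np.hstack([cv2.resize(im,(400,300)),cv2.resize(im2,(400,300))]),np.hstack([cv2.resize(im3,(400,300)),np.zeros((300,400,3),np.uint8)])]))
st=env.get_state();print(st["time"],st["position"],np.round(st["eef_rot"],3))
E
```

```text
scene mill 0.81 [0.5247 0.0592 0.0023]
scene mouth 0.57 [0.523  0.0579 0.1498]
scene notch 0.64 [0.4716 0.0666 0.1458]
scene notch 0.22 [0.5268 0.0586 0.1526]
scene lid 0.58 [0.5262 0.0567 0.15  ]
scene lid_bar 0.8 [0.5268 0.0563 0.1883]
scene lever_tip 0.44 [ 0.483  -0.0548  0.1746]
scene jar 0.82 [ 0.5446  0.2171 -0.0015]
scene jar 0.36 [0.6266 0.1864 0.002 ]
scene squeeze 0.62 [0.6244 0.188  0.0026]
scene squeeze 0.41 [0.5275 0.0556 0.1493]
scene bowl 0.7 [6.747e-01 1.430e-02 2.000e-04]
scene bowl 0.21 [ 5.269e-01  6.160e-02 -1.000e-04]
side notch 0.96 [0.4662 0.0672 0.153 ]
side lid_bar 0.62 [0.5249 0.0592 0.1863]
side lever_tip 0.47 [0.6734 0.0093 0.0028]
side lever_tip 0.46 [ 0.4769 -0.0531  0.1719]
wrist lid_bar 0.64 [0.5294 0.0609 0.188 ]
wrist lever_tip 0.73 [ 0.4786 -0.0612  0.1747]
1.05 [6.74999485e-01 2.02445491e-05 2.49721558e-01] [[ 0.  1. -0.]
 [ 1. -0.  0.]
 [ 0. -0. -1.]]
```

View pics/a.png

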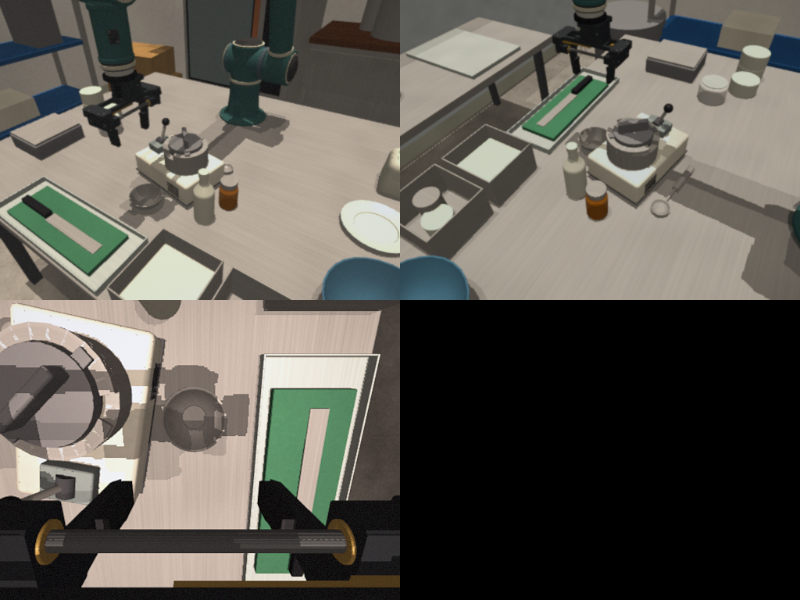

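The views show the mill near (0.525, 0.059). Its bar points about +40° and its front notch about -8°. The lever leans forwards, the bowl is behind the mill, and the jar and bottle are on the left. Next I want a close look from above.

```bash
python3 - <<'E'
from h import *
c=env.calibration("wrist");print(np.round(c["T_tool_cam"],3),c["fx"],c["cx"],c["cy"])
E
```

```text
[[ 0.001 -0.953 -0.302  0.079]
 [ 1.     0.     0.001  0.   ]
 [-0.    -0.302  0.953 -0.135]
 [ 0.     0.     0.     1.   ]] 295.09683001237516 250.05184132003373 190.78507996018024
```

arm_command(
  commands=[2,-3,-1,-0.12,1,4,-6,-2,-0.24,1,6,-9,-3,-0.36,1,8.5,-11.9,-4,-0.48,1,8.5,-11.9,-4,-0.6,1],
)

```text
time: 1.47
position: [0.5527, 0.0884, 0.2924]
eef_rot: [[-0.572, 0.82, 0.001], [0.82, 0.572, 0.003], [0.001, 0.002, -1.0]]
force: [-0.1, -0.5, 0.3]
finger_gap: 0.997
gripper_force: 0.0
```

arm_command(
  commands=[0,0,0,-0.12,1,0,0,0,-0.24,1,0,0,0,-0.36,1,0,0,0,-0.48,1,0,0,0,-0.6,1],
)

```text
time: 1.88
position: [0.5559, 0.0851, 0.2899]
eef_rot: [[-0.934, 0.357, 0.0], [0.357, 0.934, 0.0], [-0.0, 0.0, -1.0]]
force: [-0.5, 0.1, 0.2]
finger_gap: 1.0
gripper_force: 0.0
```

arm_command(
  commands=[0,0,0,-0.12,1,0,0,0,-0.24,1,0,0,0,-0.36,1,0,0,0,-0.48,1,0,0,0,-0.6,1],
)

```text
time: 2.3
position: [0.556, 0.085, 0.2898]
eef_rot: [[-0.972, -0.233, 0.0], [-0.233, 0.972, 0.0], [-0.0, -0.0, -1.0]]
force: [0.2, 0.6, -0.2]
finger_gap: 1.005
gripper_force: 0.0
```

arm_command(
  commands=[0,0,0,-0.12,1,0,0,0,-0.24,1,0,0,0,-0.36,1,0,0,0,-0.45,1,0,0,0,-0.45,1],
)

```text
time: 2.72
position: [0.556, 0.085, 0.2898]
eef_rot: [[-0.777, -0.63, 0.0], [-0.63, 0.777, 0.0], [-0.0, -0.0, -1.0]]
force: [0.5, 0.6, -0.7]
finger_gap: 1.0
gripper_force: 0.0
```

```bash
python3 - <<'E'
from h import *
st,im,d=shot("wrist","b.png"); np.save("d.npy",d); 
find("wrist",["mill","mouth","notch","lid","lid_bar","lever_tip"],st)
st=env.get_state();print(st["time"],st["position"],np.round(st["eef_rot"],3),np.round(st["joint_positions"],1),st["force"])
E
```

```text
wrist notch 0.65 [0.4724 0.0724 0.1455]
wrist notch 0.35 [0.5258 0.0582 0.1534]
wrist lid 0.8 [0.5233 0.0599 0.1508]
wrist lid_bar 0.64 [0.5261 0.0613 0.187 ]
3.0667 [0.55599548 0.08499362 0.28972545] [[-0.779 -0.627  0.   ]
 [-0.627  0.779 -0.   ]
 [-0.    -0.    -1.   ]] [   6.2    1.6  103.    -0.    75.3 -122.7] [ 0.22398672 -0.18266389  0.65585406]
```

View pics/b.png

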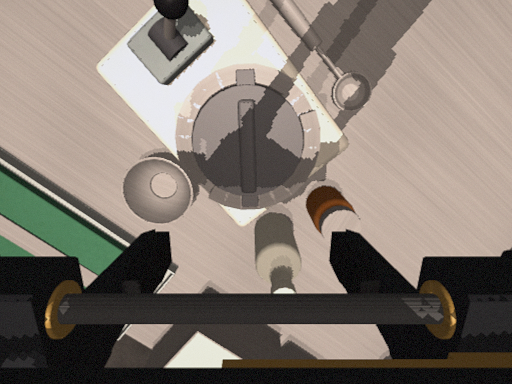

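Seen from above, the bar runs almost vertically from (245,100) to (249,190), in line with the tool's x. One lug shows at (245,77) and the front notch at about (303,120). I'll refine these with the depth data.

```bash
python3 - <<'E'
from h import *
from scipy.optimize import least_squares
d=np.load("d.npy"); im=cv2.imread("pics/b.png"); c=env.calibration("wrist"); st=env.get_state()
v,u=np.mgrid[:384,:512]; P=np.stack([(u-c["cx"])/c["fx"]*d,(v-c["cy"])/c["fy"]*d,d],-1)
T=np.array(c["T_tool_cam"]); W=(P@T[:3,:3].T+T[:3,3])@np.array(st["eef_rot"]).T+np.array(st["position"])
ok=(d>0)&(v<225)
C=np.array([.525,.059]); r=np.hypot(W[...,0]-C[0],W[...,1]-C[1])
bar=W[ok&(r<.05)&(W[...,2]>.183)]; print("bar",len(bar),bar.mean(0)); 
(cx,cy),sz,an=cv2.minAreaRect((bar[:,:2]*1000).astype(np.float32)); print(cx,cy,sz,an)
w,V=np.linalg.eigh(np.cov(bar[:,:2].T)); print("bar yaw",np.degrees(np.arctan2(V[1,1],V[0,1])))
# outer rim of the collar: largest-radius pts at z~.15 per angle
m=ok&(abs(W[...,2]-.150)<.004)&(r>.045)&(r<.08); q=W[m][:,:2]
a=np.degrees(np.arctan2(q[:,1]-C[1],q[:,0]-C[0])); rr=np.hypot(*(q-C).T)
e=np.array([q[(a//6==k)][np.argmax(rr[a//6==k])] for k in np.unique(a//6)])
f=least_squares(lambda p:np.hypot(*(e-p[:2]).T)-p[2],[*C,.067],loss="soft_l1",f_scale=.001); print("rim",f.x,len(e))
C=f.x[:2]; dx=W[...,0]-C[0];dy=W[...,1]-C[1]; r=np.hypot(dx,dy); A=np.degrees(np.arctan2(dy,dx))
for lo in range(-180,180,5):
    s=ok&(r>.055)&(r<.063)&(A>=lo)&(A<lo+5)
    print(lo,s.sum(),np.round(np.median(W[s][:,2])*1000,1) if s.any() else None,end="; ")
E
```

```text
bar 1492 [0.5250959  0.05741117 0.1891532 ]
526.6270751953125 58.66035461425781 (75.17106628417969, 13.00574016571045) 40.85163879394531
bar yaw -139.11290933385135
rim [0.5267362  0.05886607 0.06714047] 53
-180 41 149.9; -175 57 150.0; -170 57 149.9; -165 60 150.1; -160 56 150.1; -155 58 150.1; -150 55 150.6; -145 56 155.9; -140 55 156.0; -135 57 155.2; -130 58 150.2; -125 58 150.2; -120 57 150.0; -115 55 150.3; -110 56 149.9; -105 58 150.3; -100 58 150.1; -95 52 150.1; -90 52 150.1; -85 53 150.2; -80 54 150.1; -75 54 150.1; -70 49 150.0; -65 51 150.0; -60 48 150.2; -55 52 150.2; -50 47 150.0; -45 47 150.0; -40 45 150.0; -35 45 150.1; -30 44 149.8; -25 20 135.3; -20 34 135.7; -15 30 135.4; -10 34 135.6; -5 28 135.5; 0 40 149.5; 5 42 150.0; 10 40 150.2; 15 41 150.1; 20 40 149.8; 25 39 150.1; 30 35 150.8; 35 35 155.9; 40 32 155.7; 45 36 155.5; 50 40 150.1; 55 39 150.1; 60 41 149.9; 65 38 150.2; 70 39 149.7; 75 40 150.1; 80 46 150.1; 85 40 149.9; 90 42 149.9; 95 45 150.0; 100 43 150.0; 105 45 150.1; 110 45 150.0; 115 48 149.9; 120 48 150.2; 125 44 149.9; 130 50 150.0; 135 48 150.0; 140 51 150.2; 145 51 150.3; 150 62 149.9; 155 52 135.5; 160 48 135.6; 165 51 135.7; 170 50 135.3; 175 52 135.7;
```

arm_command(
  commands=[1.5,-0.1,3,-0.036,0.5,3,-0.2,6,-0.036,0,3.92,-0.2,9,-0.036,0,3.92,-0.2,11.5,-0.036,0,3.92,-0.2,11.5,-0.036,0],
  newtons=35,
)

```text
time: 3.48
position: [0.5261, 0.0584, 0.173]
eef_rot: [[-0.756, -0.655, -0.001], [-0.655, 0.756, -0.0], [0.001, 0.001, -1.0]]
force: [0.4, 0.6, -0.4]
finger_gap: 0.648
gripper_force: 0.0
```

arm_command(
  commands=[0,0,0,0,-0.4,0,0,0,0,-1,0,0,0,0,-1,0,0,0,0,-1,0,0,0,0,-1],
)

```text
time: 3.9
position: [0.5269, 0.0589, 0.175]
eef_rot: [[-0.755, -0.656, 0.0], [-0.656, 0.755, 0.0], [-0.0, -0.0, -1.0]]
force: [-1.0, 0.4, -1.2]
finger_gap: 0.267
gripper_force: 0.0
```

arm_command(
  commands=[0,0,0,0,-1,0,0,0,0,-1,0,0,0,0,-1,0,0,0,0,-1,0,0,0,0,-1],
)

```text
time: 4.32
position: [0.527, 0.0588, 0.1749]
eef_rot: [[-0.755, -0.656, 0.001], [-0.656, 0.755, -0.0], [-0.0, -0.0, -1.0]]
force: [0.6, -0.9, 0.1]
finger_gap: 0.142
gripper_force: 35.0
```

arm_command(
  commands=[0,0,0,0.12,-1,0,0,0,0.24,-1,0,0,0,0.36,-1,0,0,0,0.48,-1,0,0,0,0.6,-1],
)

```text
time: 4.73
position: [0.5267, 0.0589, 0.1749]
eef_rot: [[-0.994, -0.109, -0.0], [-0.109, 0.994, 0.0], [0.0, 0.0, -1.0]]
force: [0.2, -0.2, 1.1]
finger_gap: 0.144
gripper_force: 35.0
```

arm_command(
  commands=[0,0,0,0.12,-1,0,0,0,0.24,-1,0,0,0,0.33,-1,0,0,0.1,0.33,-1,0,0,0.2,0.33,-1],
)

```text
time: 5.15
position: [0.5264, 0.0589, 0.1722]
eef_rot: [[-0.978, 0.211, -0.001], [0.211, 0.978, 0.0], [0.001, -0.0, -1.0]]
force: [1.0, -0.3, -1.8]
finger_gap: 0.146
gripper_force: 35.0
```

arm_command(
  commands=[0,0,0.3,0,-1,0,0,0.6,0,-1,0,0,0.9,0,-1,0,0,1.15,0,-1,0,0,1.15,0,-1],
)

```text
time: 5.57
position: [0.5266, 0.0588, 0.161]
eef_rot: [[-0.977, 0.213, -0.0], [0.213, 0.977, -0.0], [0.0, -0.0, -1.0]]
force: [-2.1, 0.1, 3.6]
finger_gap: 0.143
gripper_force: 35.0
```

arm_command(
  commands=[0,0,0,0.1,-1,0,0,0,0.2,-1,0,0,0,0.3,-1,0,0,0,0.4,-1,0,0,0,0.5,-1],
)

```text
time: 5.98
position: [0.5279, 0.0589, 0.1621]
eef_rot: [[-0.752, 0.659, 0.003], [0.659, 0.752, 0.0], [-0.002, 0.002, -1.0]]
force: [0.2, -0.1, 2.9]
finger_gap: 0.142
gripper_force: 35.0
```

arm_command(
  commands=[0,0,0,0.08,-1,0,0,0,0.15,-1,0,0,0,0.22,-1,0,0,0,0.27,-1,0,0,0,0.27,-1],
)

```text
time: 6.4
position: [0.5273, 0.0586, 0.162]
eef_rot: [[-0.553, 0.833, 0.001], [0.833, 0.553, -0.001], [-0.001, 0.001, -1.0]]
force: [-1.5, -2.0, 5.4]
finger_gap: 0.146
gripper_force: 35.2
```

```bash
python3 - <<'E'
from h import *
s=env.get_state();R=np.array(s["eef_rot"]);print(s["time"],s["position"],s["force"],s["moment"],"lid yaw",np.degrees(np.arctan2(R[1,1],R[0,1]))-90,s["finger_gap"],np.round(s["joint_positions"],1))
E
```

```text
6.4 [0.52731602 0.05859381 0.16201946] [-1.49915399 -1.96204566  5.37028938] [-0.12709037  0.19949917  0.42172508] lid yaw -56.40942829673167 0.1455338413464671 [  3.7   3.7 114.8  -0.   61.4 -29.9]
```

The lid has reached its end stop: it turned about 0.77 rad, and there is a moment on the wrist. I'll let go, retreat and look.

arm_command(
  commands=[0,0,0,-0.02,-0.6,0,0,0,-0.02,-0.3,0,0,0,-0.02,-0.2,0,0,0,-0.02,-0.2,0,0,0,-0.02,-0.2],
)

```text
time: 6.82
position: [0.5267, 0.0588, 0.1609]
eef_rot: [[-0.57, 0.822, -0.0], [0.822, 0.57, 0.0], [0.0, -0.0, -1.0]]
force: [-0.1, 0.6, -0.2]
finger_gap: 0.4
gripper_force: 0.0
```

arm_command(
  commands=[0,0,-2,0,-0.2,0,0,-5,0,-0.2,0,0,-8,0,-0.2,0,0,-11,0,-0.2,0,0,-13,0,-0.2],
)

```text
time: 7.23
position: [0.5276, 0.0589, 0.2944]
eef_rot: [[-0.57, 0.822, 0.003], [0.822, 0.57, 0.0], [-0.002, 0.003, -1.0]]
force: [0.9, -0.2, 0.8]
finger_gap: 0.408
gripper_force: 0.0
```

arm_command(
  commands=[-4,0,0,0,-0.5,-4,0,0,0,-1,-4,0,0,0,-1],
)

```text
time: 7.48
position: [0.5502, 0.0249, 0.2914]
eef_rot: [[-0.568, 0.823, 0.001], [0.823, 0.568, -0.0], [-0.0, 0.0, -1.0]]
force: [-0.5, 0.2, -1.0]
finger_gap: 0.193
gripper_force: 0.0
```

```bash
python3 - <<'E'
from h import *
st,im,d=shot("wrist","c.png"); c=env.calibration("wrist")
find("wrist",["lever_tip","lid"],st)
v,u=np.mgrid[:384,:512]; P=np.stack([(u-c["cx"])/c["fx"]*d,(v-c["cy"])/c["fy"]*d,d],-1)
T=np.array(c["T_tool_cam"]); W=(P@T[:3,:3].T+T[:3,3])@np.array(st["eef_rot"]).T+np.array(st["position"])
ok=(d>0)&(v<240); r=np.hypot(W[...,0]-.5267,W[...,1]-.0589)
bar=W[ok&(r<.045)&(W[...,2]>.170)]; print("bar z",np.median(bar[:,2]),len(bar),cv2.minAreaRect((bar[:,:2]*1000).astype(np.float32)))
disc=W[ok&(r<.045)&(W[...,2]<.16)]; print("disc z",np.median(disc[:,2]),"plane",np.linalg.lstsq(np.c_[disc[:,:2],np.ones(len(disc))],disc[:,2],rcond=None)[0])
k=W[ok&(np.hypot(W[...,0]-.47,W[...,1]+.06)<.05)&(W[...,2]>.145)]; print("knob",k.mean(0) if len(k) else None,k[:,2].max(),len(k))
print(st["time"],st["position"],np.round(st["eef_rot"],3))
E
```

```text
wrist lever_tip 0.78 [ 0.4781 -0.0604  0.1732]
wrist lever_tip 0.25 [0.5239 0.0565 0.1432]
wrist lid 0.64 [0.5242 0.0571 0.1407]
wrist lid 0.43 [0.4694 0.0709 0.1504]
bar z 0.17778644085009462 1853 ((522.2406616210938, 53.822269439697266), (43.579193115234375, 74.19699096679688), 48.475502014160156)
disc z 0.14819641882500598 plane [0.00096971 0.0001513  0.14767863]
knob [ 0.48067693 -0.04972049  0.17705275] 0.1860686713857354 732
7.4833 [0.55021494 0.02494834 0.29141833] [[-0.568  0.823  0.001]
 [ 0.823  0.568 -0.   ]
 [-0.     0.    -1.   ]]
```

View pics/c.png

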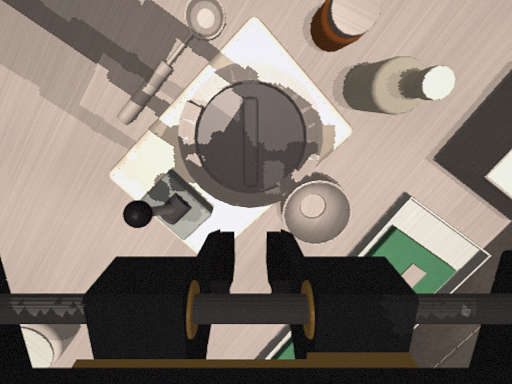

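The lid is locked and flat, with its origin at about 138 mm and the bar aligned with the tool at about -55°. The knob is at (138,213), leaning to the front. I'll take the closed fingers to the front of the knob.

arm_command(
  commands=[0.5,-3.6,0,-0.12,-1,1,-7.3,0,-0.24,-1,1.5,-11,0,-0.36,-1,2.1,-14.6,0,-0.48,-1,2.1,-14.6,0,-0.6,-1],
)

```text
time: 8.05
position: [0.412, -0.0407, 0.2898]
eef_rot: [[-0.936, 0.352, -0.004], [0.352, 0.936, -0.001], [0.004, -0.002, -1.0]]
force: [-0.1, -0.1, 0.3]
finger_gap: 0.007
gripper_force: 0.0
```

arm_command(
  commands=[0,0,0,-0.1,-1,0,0,0,-0.147,-1,0,0,0,-0.147,-1],
)

```text
time: 8.3
position: [0.4167, -0.0394, 0.2907]
eef_rot: [[-0.977, 0.215, -0.001], [0.215, 0.977, 0.0], [0.001, 0.0, -1.0]]
force: [1.0, 0.8, 0.7]
finger_gap: 0.005
gripper_force: 0.0
```

```bash
python3 - <<'E'
from h import *
s=env.get_state();R=np.array(s["eef_rot"]);print(s["time"],s["position"],np.round(R,3),s["finger_gap"])
m=np.array([[.976,.2164],[-.2164,.976]])
print("TCP in mill",m.T@(np.array(s["position"])[:2]-[.5267,.0589]))
E
```

```text
8.3 [ 0.4166955  -0.03944276  0.29071701] [[-0.977  0.215 -0.001]
 [ 0.215  0.977  0.   ]
 [ 0.001  0.    -1.   ]] 0.004607999843615902
TCP in mill [-0.08608302 -0.1197875 ]
```

Now down 12 cm, then push along -x of the tool: contact at about 4 cm, end at about 9.9 cm.

arm_command(
  commands=[0,0,4,0,-1,0,0,8,0,-1,0,0,12,0,-1,0,0,12,0,-1,-1.5,0,12,0,-1],
)

```text
time: 8.72
position: [0.4274, -0.0419, 0.1681]
eef_rot: [[-0.976, 0.216, -0.01], [0.216, 0.976, 0.002], [0.01, -0.0, -1.0]]
force: [0.1, -0.7, 0.1]
finger_gap: 0.006
gripper_force: 0.0
```

arm_command(
  commands=[-1.5,0,0,0,-1,-3,0,0,0,-1,-4.5,0,0,0,-1,-6,0,0,0,-1,-7,0,0,0,-1],
)

```text
time: 9.13
position: [0.5024, -0.0582, 0.1731]
eef_rot: [[-0.976, 0.217, 0.001], [0.217, 0.976, 0.0], [-0.001, 0.0, -1.0]]
force: [-2.0, 1.0, -1.5]
finger_gap: 0.002
gripper_force: 0.6
```

arm_command(
  commands=[-0.5,0,0,0,-1,-1,0,0,0,-1,-1.4,0,0,0,-1,-1.4,0,0,0,-1],
)

```text
time: 9.47
position: [0.5145, -0.0614, 0.1713]
eef_rot: [[-0.976, 0.216, 0.0], [0.216, 0.976, -0.0], [-0.0, -0.0, -1.0]]
force: [-0.4, -1.1, 0.0]
finger_gap: 0.003
gripper_force: 0.0
```

arm_command(
  commands=[-0.2,0,0,0,-1,-0.4,0,0,0,-1,-0.6,0,0,0,-1,-0.6,0,0,0,-1],
)

```text
time: 9.8
position: [0.5159, -0.0617, 0.171]
eef_rot: [[-0.976, 0.216, -0.01], [0.216, 0.976, 0.002], [0.01, -0.0, -1.0]]
force: [-13.1, 3.8, 8.9]
finger_gap: 0.003
gripper_force: 6.9
```

The lever is on its stop: 13 N at TCP mill x ≈ 0.0155. I'll back off and look.

arm_command(
  commands=[1.5,0,0,0,-1,4,0,0,0,-1,6,0,-3,0,-1,6,0,-7,0,-1,6,0,-11,0,-1],
)

```text
time: 10.22
position: [0.4589, -0.0493, 0.281]
eef_rot: [[-0.976, 0.216, -0.003], [0.216, 0.976, 0.0], [0.003, -0.0, -1.0]]
force: [2.1, 0.3, 0.9]
finger_gap: 0.007
gripper_force: 0.0
```

```bash
python3 - <<'E'
from h import *
st,im,d=shot("wrist"); find("wrist",["lever_tip","lid"],st)
st,i2,d=shot("side"); find("side",["lever_tip","lid","jar","squeeze","bowl"],st)
st,i3,d=shot("scene"); find("scene",["lever_tip"],st)
cv2.imwrite("pics/e.png",np.vstack([np.hstack([cv2.resize(im,(400,300)),i2[60:285,180:480].repeat(1,0)[:, :]][:1]+[cv2.resize(i2[60:285,180:480],(400,300))]),np.hstack([cv2.resize(i3[100:325,120:420],(400,300)),np.zeros((300,400,3),np.uint8)])]))
m=np.array([[.976,-.2164],[.2164,.976]]); print("expected knob world, lever=1 (mill .0336,-.12)",.5267+.976*.0336-.2164*.12,.0589-.2164*.0336-.976*.12)
s=env.get_state();print(s["time"],s["position"],s["force"])
E
```

```text
wrist lid 0.62 [0.5257 0.0586 0.1394]
side lever_tip 0.68 [ 0.5349 -0.0659  0.1663]
side lever_tip 0.62 [0.6262 0.1843 0.002 ]
side lid 0.97 [0.5273 0.0598 0.1383]
side jar 0.88 [ 0.5427  0.2177 -0.0038]
side squeeze 0.82 [0.6284 0.1858 0.0041]
side bowl 0.68 [0.6745 0.011  0.0015]
scene lever_tip 0.41 [ 0.5419 -0.0687  0.1702]
expected knob world, lever=1 (mill .0336,-.12) 0.5335255999999999 -0.06549103999999999
10.7667 [ 0.46082155 -0.0495714   0.27968451] [ 0.57228017  0.79808602 -0.32716515]
```

View pics/e.png

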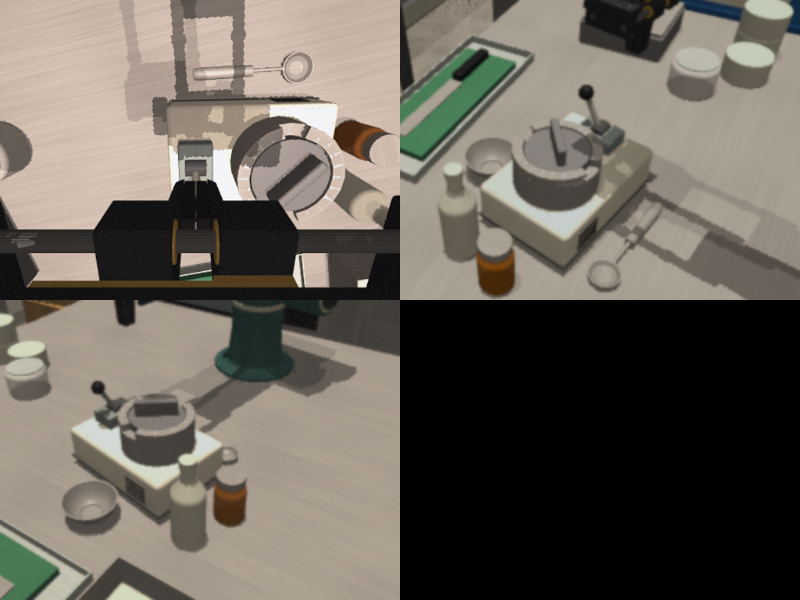

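The side view shows the knob at (587,93) leaning to the back. It measures (0.535, -0.066, 0.166), and fully over would be (0.5335, -0.0655). The lid at (557,150) is still locked, the bystanders haven't moved, and the robot touches nothing.

```bash
python3 -c "
from cell import env
print(env.job_done())"
```

```text
the job is handed in; nothing more can be done
None
```

I locked the lid (about 0.77 rad past the notches, about 12 mm below its start height), then pushed the start lever onto its back stop. The jar, bottle, bowl and spoon look undisturbed, and I handed the job in at about 11 s; no verdict was shown.

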